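# Scrape the lining chips off the leaning fixture plate

### The arm

A 6-joint arm with a two-finger parallel gripper is mounted at the origin on the work surface. World frame = base frame: x ahead of the robot, y to its left, z up, the work surface at z = 0. Lengths are in m, angles in degrees, forces in N, time in s.
With the tool pointing down it reaches from about 0.35 to 0.775 m from the base axis. Payload 7.3 kg.
Tool frame: the origin (TCP) lies where the fingers leave the gripper's body, on its centre line; the fingertips stand 66 mm ahead of it and the grasp point (between the pads) lies 47 mm ahead of it; z points along the fingers, y is the line along which they close (so a half turn about z gives the same grasp; the last joint's range is limited). The gripper opens to 92 mm and grips with 3 to 60 N. Pads are 19 mm wide; open, the fingers measure 130 mm over their backs; the gripper's body (75 mm by 190 mm) begins 47 mm behind the grasp point.
Start: joints at [65.374, 19.595, 87.324, -0, 73.075, -8.365], TCP at [0.147, 0.504, 0.292] pointing down, gripper open.
Joint ranges: [-145.02, 145.02], [-44.19, 115.74], [2.07, 154.8], [-57.11, 237.11], [16.16, 152.29], [-177.93, 177.93]. Speed limits (degrees/s): [147.25, 147.25, 180, 180, 180, 180].

### API

Orientations are given as a 3x3 rotation matrix whose columns are the frame's x, y, z axes.
In Python, from cell import * gives the robot as it stands.
- The arm moves only by the tool move_arm, never from a script. Its argument "plan" is a list of rows, each an object with "grip": the closure, from 0 (fully open) to 1 (shut); "slide": the shift along the tool's x, y, z in mm, a list of three; "twist": the turn, a rotation vector about the tool's x, y, z in rad, a list of three. In form: [{"grip": grip, "slide": [tx, ty, tz], "twist": [rx, ry, rz]}, ...]. A call has 1 to 12 rows; each row is the pose to reach, as a shift and turn from the pose commanded when the call began, along the tool's axes at that moment; what a row does not reach only later rows make up. A row lasts 1/12 s, in which the tool goes at most 41.7 mm and 7.16 degrees, less where a joint would pass 70% of its speed; a pose out of reach is approached as far as the arm can. A call with a gripper value outside its range is refused whole. The fingers move at their own pace and stop on an object; the grip force is fixed at half the most. Time passes only in rows, so rows that repeat a pose let the fingers close. It gives the time, the measured TCP pose, the force, the opening and the grip force at its end, in the units of the state.
- sense(): the state, without advancing time (a new reading comes with each control period).
- grab_frame(name): name is "scene" or "side" or "wrist"; returns the picture (384x512x3 uint8, red, green, blue); there is no depth.
- calibration(name): a dict with "vfov" (degrees; the focal length in pixels is half the picture's height over the tangent of half this angle, whatever the lens; pixels are square), "cx", "cy" (the principal point, pixels), "distortion" ([k1, k2, p1, p2, k3] as OpenCV has them; the pictures are not rectified), "position" and "attitude" of the camera in the world; the wrist camera has in their place "T_tool_cam" (4x4, takes a point from camera to tool coordinates, whose origin is the TCP and whose axes are the flange's). Camera axes: x right, y up, looking along -z (the intrinsics and any distortion apply to the point x, -y, -z); pixel columns grow to the right and rows downward; lengths in m; the calibration is good to about 2 mm. A picture is of the moment at which its call begins: read the wrist's pose just before it. calibration takes no time and is no camera call.
- close_job(): hands the job in; it is judged then, once.
The state is a dict: "time": time; "joint_pos": joint angles; "joint_velocities": joint speeds; "tau": joint torques, N m; "position": TCP position; "eef_rot": TCP orientation; "ft_force": force on the tool from outside, world axes, zero at the start; "torque": the same for the moment, N m; "finger_gap": finger opening in m; "grip_force": force on a finger pad.
Only numpy, scipy, OpenCV 4.12 (cv2) and the standard library are available. Lean on these libraries where they do the work, as an engineer would, in place of code of your own. Each camera call takes 0.05 s, during which the arm holds its last target. There are 200 camera calls.

### The job

Take the scraper from its mat and wipe all the loose lining chips off the plate into the red chip tray, with the lip pressed lightly on the metal along the whole length of the plate, from its blue-tray end to its red-tray end; the plate is not level, so feel for it and never bear down hard. Then stand the scraper upright on its mat again, and leave the gears, the spray can and the tape alone.

Things in the scene. Friction and masses are not known exactly. Their poses are not given: they have to be found in the camera images.
- fixture: blue swivel fixture fixed to the bench; its bare aluminium plate, 160 mm (x) by 260 mm (y), 12 mm thick, has its top 75 mm above the bench at the middle. Origin on the bench under the middle, z up. The plate is clamped at an unknown lean about x, at most 0.085 rad either way, not shown in this pose: one short end is up to 11 mm higher, the other as much lower. Light pressing does not move it.
- chip_tray: red open chip tray fixed to the bench, 200 mm (x) by 110 mm (y), 40 mm high, walls and floor 4 mm, tucked under one short end of the plate (either end): its inner wall is 15 mm under the plate, its centre 170 mm from the fixture's middle along the fixture's y. Origin at the centre of its underside; axes parallel to the fixture's.
- parts_tray: blue open tray, same size and placing, under the other short end of the plate; it holds two clean gears.
- mat: black rubber mat fixed to the bench, 170 mm (x) by 100 mm (y), 4 mm thick: the scraper's place, on the left or the right of the bench. Origin at the centre of its underside.
- scraper: scraper upright on the mat, 0.18 kg: orange lip 124 mm (x) by 20 mm (y), black block 124 by 30 mm from 15 to 33 mm up, wooden handle rib 70 mm (x) by 18 mm (y) from 33 to 74 mm up. Origin in the middle of the lip's lower face, x along the blade, z up. The lip is sprung and yields up to 2 mm into the block (about 2.5 N to start, 5.5 N fully in).
- scraper_grip (a point): middle of the scraper's handle rib, 56 mm above the lip's lower face; grip across the 18 mm (scraper y)
- gear0: clean steel gear with a brass hub in the blue tray, 50 mm across, 24 mm high, origin under its centre; leave alone
- gear1: second such gear, leave alone
- spray_can: red and grey spray can standing on the bench, 60 mm across, 150 mm high, origin under its centre; leave alone
- tape: roll of paper tape lying on the bench, 90 mm across, 25 mm high, origin under its centre; leave alone
- chip0: loose copper-coloured chip of clutch lining on the plate, about 22 by 18 mm, 5 mm thick, 14 g; origin in the middle of its underside
- chip1: loose copper-coloured chip of clutch lining on the plate, about 22 by 18 mm, 5 mm thick, 14 g; origin in the middle of its underside
- chip2: loose copper-coloured chip of clutch lining on the plate, about 22 by 18 mm, 5 mm thick, 14 g; origin in the middle of its underside
- chip3: loose copper-coloured chip of clutch lining on the plate, about 22 by 18 mm, 5 mm thick, 14 g; origin in the middle of its underside
- chip4: loose copper-coloured chip of clutch lining on the plate, about 22 by 18 mm, 5 mm thick, 14 g; origin in the middle of its underside
Not all that is in view belongs to the job. What is meant by the scraper is not green, pink or turquoise, and is the smaller of those in its own colour.

How it is judged (in metres and radians):
On the way, in this order (a step that is already met when the one before it is completed fails the run):
1. the scraper is pressed on the plate (over 2.5 N) at the end away from the red tray: more than 240 mm from the tray's centre (contact force between scraper and fixture above 2.5 N and horizontal distance between scraper and chip_tray above 0.24 m), for 0.1 s.
2. it is pressed on the plate (over 2.5 N) in the middle: 140 to 200 mm from the red tray's centre (contact force between scraper and fixture above 2.5 N and horizontal distance between scraper and chip_tray between 0.14 and 0.2 m), for 0.1 s.
3. it is pressed on the plate (over 2.5 N) at the tray end: less than 100 mm from the red tray's centre (contact force between scraper and fixture above 2.5 N and horizontal distance between scraper and chip_tray below 0.1 m), for 0.1 s.
At the end, for the whole second after the job is handed in: All five chips lie still inside the red tray (below 30 mm over its underside), and the scraper stands at rest on the mat, upright within 0.12 rad, its origin within 60 mm (x) and 40 mm (y) of the mat's centre (x of chip0 in the frame of chip_tray between -0.098 and 0.098 m and y of chip0 in the frame of chip_tray between -0.053 and 0.053 m and z of each of chip0, chip1, chip2, chip3, chip4 in the frame of chip_tray below 0.03 m and linear speed of each of chip0, chip1, chip2, chip3, chip4, scraper below 0.03 m/s and x of chip1 in the frame of chip_tray between -0.098 and 0.098 m and y of chip1 in the frame of chip_tray between -0.053 and 0.053 m and x of chip2 in the frame of chip_tray between -0.098 and 0.098 m and y of chip2 in the frame of chip_tray between -0.053 and 0.053 m and x of chip3 in the frame of chip_tray between -0.098 and 0.098 m and y of chip3 in the frame of chip_tray between -0.053 and 0.053 m and x of chip4 in the frame of chip_tray between -0.098 and 0.098 m and y of chip4 in the frame of chip_tray between -0.053 and 0.053 m and x of scraper in the frame of mat between -0.06 and 0.06 m and y of scraper in the frame of mat between -0.04 and 0.04 m and z of scraper in the frame of mat below 0.01 m and angle between scraper's own z axis and vertical below 0.12 rad); the robot touches nothing.
It fails at once if the scraper bears on the plate or fixture with more than 20 N (contact force between scraper and fixture above 20 N).
It fails at once if a gear is moved by more than 15 mm (distance of any of gear0, gear1 from where it was at the start of the episode above 0.015 m).
It fails at once if the spray can or the tape is moved by more than 20 mm (distance of any of spray_can, tape from where it was at the start of the episode above 0.02 m).
It also fails if it takes over 61 s, if anything falls off the work surface, if the arm or the gripper's body presses on something with over 40 N, if the wrist force passes 120 N, or if a joint passes its speed limit or range.

## Working session

There is one attempt and no reset: what is moved stays moved. The work goes in short steps, Python scripts to look and compute and a tool call to move; the robot and the scene stay as the last step left them, time stands still between calls to the robot, and variables do not carry over. Pictures are saved under pics/ and viewed, at most 10 in all, crops included, and the job is handed in when it is done.

Besides the shell and the picture viewer there is one more tool, called after "Request:" as name(argument=value, ...), one argument or row to a line, values as JSON. move_arm: Moves the arm, as the interface text tells. Its arguments: {"type":"object","properties":{"plan":{"type":"array","items":{"type":"object","properties":{"grip":{"type":"number"},"slide":{"type":"array","items":{"type":"number"}},"twist":{"type":"array","items":{"type":"number"}}}}}},"required":["plan"]}

```bash
mkdir -p pics
python3 - <<'E'
from cell import *
import cv2,numpy as np
s=sense();print(s)
for n in("scene","side","wrist"):
    c=calibration(n);print(n,c)
a=[grab_frame(n) for n in("scene","side","wrist")]
for n,i in zip(("scene","side","wrist"),a): np.save(f"pics/{n}0.npy",i); cv2.imwrite(f"pics/{n}0.png",cv2.resize(i[:,:,::-1],(800,600),interpolation=cv2.INTER_CUBIC))
E
```

```text
{'time': 0.0, 'joint_pos': array([ 6.53751934e+01,  1.96361843e+01,  8.73773064e+01, -8.49650525e-04,
        7.30756147e+01, -8.36519232e+00]), 'joint_velocities': array([ 0.01582107,  0.05093847, -0.01425878, -0.03150902, -0.01105264,
       -0.01741337]), 'tau': array([ 1.04576040e-03, -4.31242096e+01, -2.44219619e+01,  7.18409009e-02,
        5.60849416e-02, -1.40996613e-04]), 'position': array([0.14684512, 0.50371901, 0.29154672]), 'eef_rot': array([[-9.60004030e-01,  2.79985463e-01, -6.35108159e-04],
       [ 2.79986103e-01,  9.60003004e-01, -1.41965927e-03],
       [ 2.12221782e-04, -1.54070008e-03, -9.99998791e-01]]), 'ft_force': array([-0.597867  ,  0.67087646,  0.24419807]), 'torque': array([-0.00886128,  0.06639591,  0.07042165]), 'grip_force': 0.0, 'finger_gap': 0.0917372349138236}
scene {'vfov': 47.737113541133894, 'cx': 254.61886142269827, 'cy': 195.0503358961752, 'distortion': array([-0.04087007,  0.        ,  0.        ,  0.        ,  0.        ]), 'position': array([1.05338341, 0.65820214, 0.82672084]), 'attitude': array([[-0.82116094, -0.36412065,  0.43944381],
    
[... 311 characters left out ...]
 0.73683002]), 'attitude': array([[ 0.84615944,  0.27686662, -0.45536697],
       [-0.53286343,  0.42605231, -0.73111968],
       [-0.00841249,  0.86129223,  0.50804028]])}
wrist {'vfov': 65.45969601233391, 'cx': 256.9352748321816, 'cy': 194.8225170556524, 'distortion': array([-0.07094482,  0.        ,  0.        ,  0.        ,  0.        ]), 'T_tool_cam': array([[-4.53916465e-04,  9.68779014e-01,  2.47925423e-01,
         6.55901525e-02],
       [ 9.99999564e-01,  6.42102905e-04, -6.78186004e-04,
        -2.16620811e-04],
       [-8.16206003e-04,  2.47925007e-01, -9.68778883e-01,
        -9.16151909e-02],
       [ 0.00000000e+00,  0.00000000e+00,  0.00000000e+00,
         1.00000000e+00]])}
```

View pics/scene0.png

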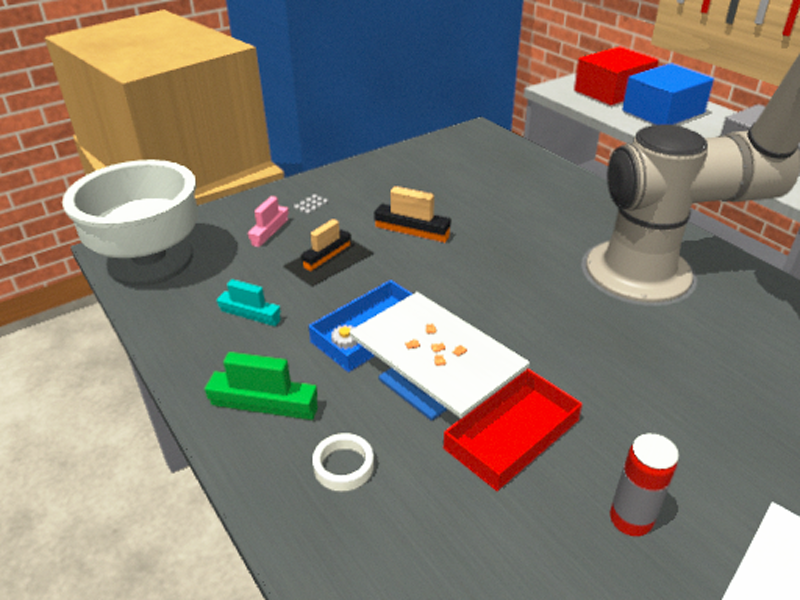

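View pics/side0.png

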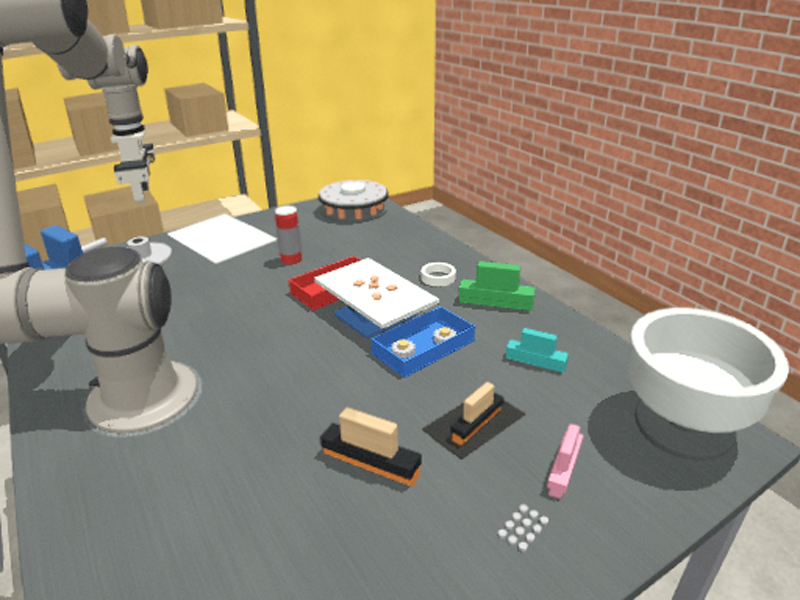

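Scene view at 800x600: there are two scrapers with an orange lip and wooden handle, a large one at (412,212) on the bench and a small one at (328,245) on the mat. The decoys are green (262,385), pink (268,222) and turquoise (248,302). The red tray is at (513,430), the blue tray at (350,325), the plate at (440,350), the can at (645,485) and the tape at (343,462). The side view shows the same two at (370,445) large and (478,413) small. The small one on the mat fits the description, and I'll confirm it in a crop.

```bash
cat > h.py <<'E'
import numpy as np,cv2
from cell import *
def cam(n,s=None):
    c=calibration(n); f=192/np.tan(np.radians(c["vfov"]/2))
    K=np.array([[f,0,c["cx"]],[0,f,c["cy"]],[0,0,1]])
    if n=="wrist":
        T=np.eye(4);T[:3,:3]=s["eef_rot"];T[:3,3]=s["position"];T=T@c["T_tool_cam"];R,p=T[:3,:3],T[:3,3]
    else: R,p=np.array(c["attitude"]),np.array(c["position"])
    return K,np.array(c["distortion"]),R@np.diag([1,-1,-1.]),p
def ray(C,uv):
    K,d,R,p=C
    x=cv2.undistortPoints(np.array(uv,float).reshape(-1,1,2),K,d)[:,0]
    v=np.c_[x,np.ones(len(x))]@R.T
    return p,v/np.linalg.norm(v,axis=1,keepdims=True)
def plane(C,uv,z):
    p,v=ray(C,uv); return p+v*((z-p[2])/v[:,2])[:,None]
def tri(C1,u1,C2,u2):
    p,a=ray(C1,u1);q,b=ray(C2,u2);out=[];gap=[]
    for x,y in zip(a,b):
        t=np.linalg.lstsq(np.c_[x,-y],q-p,rcond=None)[0]
        A,B=p+t[0]*x,q+t[1]*y;out.append((A+B)/2);gap.append(np.linalg.norm(A-B))
    return np.array(out),np.array(gap)
def proj(C,X):
    K,d,R,p=C
    return cv2.projectPoints(np.array(X,float).reshape(-1,1,3),cv2.Rodrigues(R.T)[0],-R.T@p,K,d)[0][:,0]
def mask(im,lo,hi,box=None):
    h=cv2.cvtColor(im,cv2.COLOR_RGB2HSV);m=cv2.inRange(h,np.array(lo),np.array(hi))
    if box: z=np.zeros_like(m);x0,y0,x1,y1=box;z[y0:y1,x0:x1]=m[y0:y1,x0:x1];m=z
    return m
def big(m): return max(cv2.findContours(m,cv2.RETR_EXTERNAL,cv2.CHAIN_APPROX_NONE)[0],key=cv2.contourArea)
def quad(c,n=4):
    h=cv2.convexHull(c)
    for e in np.arange(.5,30,.25):
        q=cv2.approxPolyDP(h,e,True)
        if len(q)<=n: return q[:,0]
E
python3 - <<'E'
from h import *
I={n:np.load(f"pics/{n}0.npy") for n in("scene","side")}
a=cv2.resize(I["scene"][110:190,170:300],(650,400))[:,:,::-1][:, :400]
A=cv2.resize(I["scene"][110:190,170:300],(400,246),interpolation=2);B=cv2.resize(I["side"][235:315,200:340],(400,229),interpolation=2)
A2=cv2.resize(I["scene"][180:320,190:380],(400,295),interpolation=2);B2=cv2.resize(I["side"][155:245,180:310],(400,277),interpolation=2)
W=np.zeros((560,800,3),np.uint8);W[:246,:400]=A;W[:229,400:]=B;W[250:545,:400]=A2;W[250:527,400:]=B2
cv2.imwrite("pics/crop1.png",W[:,:,::-1])
boxes={"scene":(215,175,345,275),"side":(190,160,285,210)}
red={"scene":(280,230,375,315),"side":(180,160,245,200)}
wood={"scene":(190,135,225,165),"side":(290,240,325,275)}
for n in I:
    hsv=cv2.cvtColor(I[n],cv2.COLOR_RGB2HSV)
    print(n)
    for nm,lo,hi,bx in(("plate",(0,0,200),(179,40,255),boxes[n]),("wood",(10,60,100),(25,160,255),wood[n])):
        c=big(mask(I[n],lo,hi,bx));print(nm,cv2.contourArea(c),quad(c).tolist(),quad(c,6).tolist())
    m=mask(I[n],(0,150,60),(4,255,255),red[n])|mask(I[n],(175,150,60),(179,255,255),red[n]);c=big(m);print("red",cv2.contourArea(c),quad(c,6).tolist())
    p=plane(cam(n),[(328*.64,240*.64)] if n=="scene" else [(478*.64,400*.64)],.07);print(p)
E
```

```text
scene
plate 4197.5 [[224, 209], [267, 187], [338, 232], [294, 264]] [[224, 209], [267, 187], [338, 232], [294, 264], [229, 218], [224, 213]]
wood 234.5 [[216, 141], [216, 152], [201, 160], [199, 148]] [[216, 141], [216, 152], [201, 160], [199, 158], [199, 148], [212, 140]]
red 3652.0 [[339, 236], [372, 258], [370, 268], [317, 313], [284, 287], [284, 276]]
[[ 0.51596221 -0.38054544  0.07      ]]
side
plate 1586.0 [[202, 177], [235, 165], [280, 193], [244, 207]] [[202, 177], [235, 165], [279, 190], [280, 193], [244, 207], [203, 179]]
wood 289.5 [[314, 245], [315, 257], [298, 269], [297, 256]] [[314, 245], [315, 257], [301, 270], [296, 267], [297, 256], [310, 245]]
red 459.0 [[230, 166], [215, 191], [200, 198], [186, 187], [186, 178], [225, 164]]
[[ 0.49393594 -0.42747111  0.07      ]]
```

View pics/crop1.png

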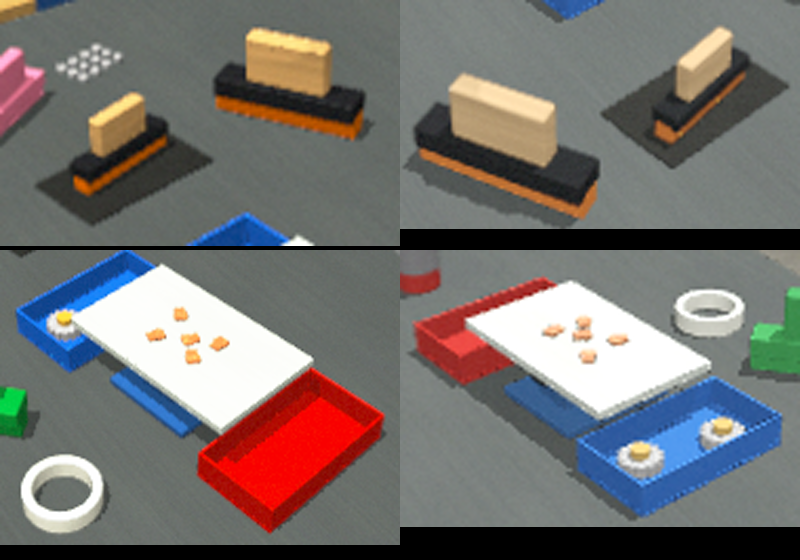

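The crop confirms it: the small scraper with the orange lip and wooden handle stands on the mat, and the other one of its colour is clearly larger and on the bare bench. Next I'll measure.

```bash
cat >> h.py <<'E'
def redm(im,bx): return mask(im,(0,150,60),(4,255,255),bx)|mask(im,(175,150,60),(179,255,255),bx)
E
python3 - <<'E'
from h import *
np.set_printoptions(precision=4,suppress=True)
S,D=cam("scene"),cam("side")
rb=plane(S,[(370,268),(317,313),(284,287)],0);rt=plane(S,[(339,236),(372,258),(284,276)],.04)
print("red base",rb[:,:2].tolist(),"ctr",(rb[0]+rb[2])[:2]/2,"rim",rt[:,:2].tolist(),(rt[1]+rt[2])[:2]/2)
ps=[(224,209),(267,187),(338,232),(294,264)];pd=[(244,207),(280,193),(235,165),(202,177)]
a=plane(S,ps,.075);b=plane(D,pd,.075);print("plate scene",a,"side",b,sep="\n")
for perm in ([0,1,2,3],[1,2,3,0],[2,3,0,1],[3,0,1,2],[3,2,1,0],[0,3,2,1],[1,0,3,2],[2,1,0,3]):
    print(perm,np.abs(a-b[perm]).max())
I={n:np.load(f"pics/{n}0.npy") for n in("scene","side")}
# mat + wood + orange
for n,bx,C in(("scene",(178,150,245,185),S),("side",(268,245,340,292),D)):
    m=mask(I[n],(0,0,0),(179,255,48),bx);c=big(m);q=quad(c);print(n,"dark",cv2.contourArea(c),q.tolist(),plane(C,q,.004)[:,:2].tolist())
    bx2=(bx[0],bx[1]-15,bx[2],bx[3]);m=mask(I[n],(5,190,120),(20,255,255),bx2);c=big(m);q=quad(c,5);print("orange",cv2.contourArea(c),q.tolist(),plane(C,q,.004)[:,:2].tolist())
E
```

```text
red base [[0.4033374655786631, 0.21446595903287013], [0.601684698906858, 0.23973902185359613], [0.6167423098907363, 0.13652819560095208]] ctr [0.51   0.1755] rim [[0.4189953294622406, 0.11192599786782087], [0.40680461895154385, 0.21595732683302193], [0.6177073527565691, 0.1357532045002744]] [0.5123 0.1759]
plate scene
[[ 0.6249 -0.1177  0.075 ]
 [ 0.475  -0.1286  0.075 ]
 [ 0.4393  0.1242  0.075 ]
 [ 0.5961  0.1438  0.075 ]]
side
[[ 0.4718 -0.1339  0.075 ]
 [ 0.6186 -0.1249  0.075 ]
 [ 0.5927  0.1454  0.075 ]
 [ 0.443   0.1261  0.075 ]]
[0, 1, 2, 3] 0.15342862022173887
[1, 2, 3, 0] 0.2777827326352743
[2, 3, 0, 1] 0.26875652299105446
[3, 0, 1, 2] 0.24916376037384136
[3, 2, 1, 0] 0.2777827326352743
[0, 3, 2, 1] 0.26875652299105446
[1, 0, 3, 2] 0.007184803695108322
[2, 1, 0, 3] 0.2631521901378885
scene dark 134.5 [[223, 150], [201, 167], [192, 166], [197, 160]] [[0.4203490670595663, -0.46412105879750976], [0.533922774401599, -0.41834461138865886], [0.5554491924123117, -0.44105430034488236], [0.5246234167563979, -0.46264681317072576]]
orange 57.0 [[223, 155], [201, 171], [196, 172], [194, 170], [194, 167]] [[0.4369531429383562, -0.4370397130775785], [0.5451435933473425, -0.3983089184495827], [0.5611965681742822, -0.40296965557474995], [0.5610891446203141, -0.4167908214947118], [0.5528203067958329, -0.4320009797676845]]
side dark 63.0 [[321, 256], [296, 280], [288, 275], [288, 273]] [[0.5823111876707249, -0.39260323713167533], [0.460167657713677, -0.4328971604984231], [0.4533324574376311, -0.4049254376779191], [0.4580347273306154, -0.3983718452874019]]
orange 0.0 [[303, 276]] [[0.485813920072804, -0.43086183817982027]]
```

```bash
cat >> h.py <<'E'
def goto(wps,s=None):
    "wps: list of (xyz, tool-x azimuth deg) -> slide (mm), twist in present tool axes, tool pointing down"
    from scipy.spatial.transform import Rotation as R_
    s=s or sense();R=s["eef_rot"]
    for p,az in wps:
        c,n=np.cos(np.radians(az)),np.sin(np.radians(az))
        T=np.array([[c,n,0],[n,-c,0],[0,0,-1]])
        print(np.round(R.T@(np.array(p)-s["position"])*1e3,1).tolist(),np.round(R_.from_matrix(R.T@T).as_rotvec(),3).tolist())
E
python3 - <<'E'
from h import *
np.set_printoptions(precision=4,suppress=True)
S,D=cam("scene"),cam("side")
X,g=tri(S,[(224,209),(267,187),(338,232),(294,264)],D,[(280,193),(244,207),(202,177),(235,165)]);print(X,g)
I={n:np.load(f"pics/{n}0.npy") for n in("scene","side")}
# wood top edges
X,g=tri(S,[(212,140),(216,141),(216,152),(199,148)],D,[(310,245),(314,245),(315,257),(297,256)]);print(X,g)
goto([((.47,.1,.3),100),((.5,-.05,.3),20)])
E
```

```text
[[ 0.6225 -0.1207  0.0717]
 [ 0.4733 -0.1309  0.0728]
 [ 0.4415  0.1249  0.0763]
 [ 0.5943  0.1444  0.0747]] [0.0014 0.0001 0.0021 0.0037]
[[ 0.4982 -0.4176  0.0974]
 [ 0.4975 -0.417   0.0955]
 [ 0.501  -0.4193  0.0537]
 [ 0.5041 -0.4189  0.064 ]] [0.0242 0.0479 0.0506 0.0539]
[-423.3, -297.2, -8.0] [-0.001, 0.0, 1.112]
[-494.1, -432.8, -7.9] [-0.001, 0.001, 2.509]
```

Request:
move_arm(
  plan=[
    {"grip": 0,"slide": [-420,-300,-8],"twist": [0,0,1.1]},
    {"grip": 0,"slide": [-420,-300,-8],"twist": [0,0,1.1]},
    {"grip": 0,"slide": [-420,-300,-8],"twist": [0,0,1.1]},
    {"grip": 0,"slide": [-420,-300,-8],"twist": [0,0,1.1]},
    {"grip": 0,"slide": [-420,-300,-8],"twist": [0,0,1.1]},
    {"grip": 0,"slide": [-420,-300,-8],"twist": [0,0,1.1]},
    {"grip": 0,"slide": [-420,-300,-8],"twist": [0,0,1.1]},
    {"grip": 0,"slide": [-420,-300,-8],"twist": [0,0,1.1]},
    {"grip": 0,"slide": [-420,-300,-8],"twist": [0,0,1.1]},
    {"grip": 0,"slide": [-420,-300,-8],"twist": [0,0,1.1]},
    {"grip": 0,"slide": [-420,-300,-8],"twist": [0,0,1.1]},
    {"grip": 0,"slide": [-420,-300,-8],"twist": [0,0,1.1]},
  ],
)

```text
time: 1.15
position: [0.4569, 0.1092, 0.3]
eef_rot: [[-0.186, 0.983, -0.0], [0.983, 0.186, 0.0], [0.0, -0.0, -1.0]]
ft_force: [0.7, 0.2, 0.3]
finger_gap: 0.092
grip_force: 0.0
```

Run:
```python
from h import *
goto([((.51,.02,.33),60),((.51,-.02,.33),19)])
```

```text
[-97.5, 35.6, -30.0] [-0.0, -0.0, 0.71]
[-136.8, 28.2, -30.1] [-0.0, -0.0, 1.426]
```

Request:
move_arm(
  plan=[
    {"grip": 0,"slide": [-70,35,-30],"twist": [0,0,0.12]},
    {"grip": 0,"slide": [-137,28,-30],"twist": [0,0,1.43]},
    {"grip": 0,"slide": [-137,28,-30],"twist": [0,0,1.43]},
    {"grip": 0,"slide": [-137,28,-30],"twist": [0,0,1.43]},
    {"grip": 0,"slide": [-137,28,-30],"twist": [0,0,1.43]},
    {"grip": 0,"slide": [-137,28,-30],"twist": [0,0,1.43]},
    {"grip": 0,"slide": [-137,28,-30],"twist": [0,0,1.43]},
    {"grip": 0,"slide": [-137,28,-30],"twist": [0,0,1.43]},
    {"grip": 0,"slide": [-137,28,-30],"twist": [0,0,1.43]},
    {"grip": 0,"slide": [-137,28,-30],"twist": [0,0,1.43]},
    {"grip": 0,"slide": [-137,28,-30],"twist": [0,0,1.43]},
    {"grip": 0,"slide": [-137,28,-30],"twist": [0,0,1.43]},
  ],
)

```text
time: 2.15
position: [0.509, -0.0183, 0.3296]
eef_rot: [[0.949, 0.316, -0.001], [0.316, -0.949, 0.0], [-0.001, -0.0, -1.0]]
ft_force: [-0.0, 0.5, 0.5]
finger_gap: 0.0917
grip_force: 0.0
```

Run:
```python
from h import *
import pickle
s=sense();i=grab_frame("wrist");pickle.dump((s,i),open("pics/w1.pkl","wb"))
cv2.imwrite("pics/w1.png",cv2.resize(i[:,:,::-1],(800,600)))
print(s["position"])
goto([((.50,-.20,.33),19),((.50,-.36,.33),19)],s)
```

```text
[ 0.50901576 -0.01827894  0.32964158]
[-65.9, 169.6, -0.4] [-0.0, 0.001, -0.01]
[-116.5, 321.4, -0.4] [-0.0, 0.001, -0.01]
```

View pics/w1.png

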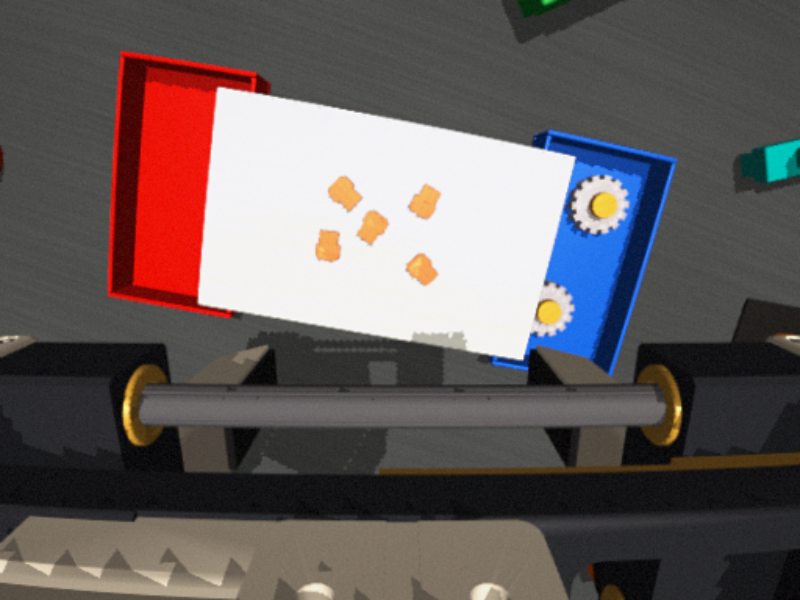

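Wrist view: the plate corners are at (220,88), (575,157), (524,360) and (199,304). All five chips sit mid-plate between x 318 and 440 px. The red tray is on the left and the gears are in the blue tray on the right.

Run:
```python
from h import *
import pickle
np.set_printoptions(precision=4,suppress=True)
s,i=pickle.load(open("pics/w1.pkl","rb"));W=cam("wrist",s)
m=mask(i,(0,0,150),(179,60,255),(120,50,375,232));c=big(m);q=quad(c);print(q.tolist());X=plane(W,q,.075);print(X[:,:2],X[:,:2].mean(0))
for k in range(4):print(np.linalg.norm(X[k]-X[k-1]),np.degrees(np.arctan2(*(X[k]-X[k-1])[[1,0]])))
m=mask(i,(8,100,150),(25,255,255),(190,100,300,195))
for c in cv2.findContours(m,cv2.RETR_EXTERNAL,cv2.CHAIN_APPROX_SIMPLE)[0]:
    if cv2.contourArea(c)>60: print("chip",plane(W,[c[:,0].mean(0)],.08)[0,:2])
r=redm(i,(60,20,180,215));q=quad(big(r),5);print("red",q.tolist(),plane(W,q,.04)[:,:2].tolist())
goto([((.46,-.38,.33),19)])
```

```text
[[139, 56], [367, 100], [364, 205], [127, 194]]
[[ 0.5967  0.1469]
 [ 0.6318 -0.108 ]
 [ 0.5174 -0.1532]
 [ 0.4395  0.1245]] [0.5463 0.0026]
0.15874275439995245 8.116290604275234
0.25740033735210643 -82.15742004715331
0.12301868585914612 -158.48338568671807
0.2884010819485467 105.65632349503818
chip [ 0.5178 -0.0305]
chip [0.5155 0.04  ]
chip [0.5383 0.0142]
chip [ 0.5673 -0.0158]
chip [0.5548 0.0424]
red [[77, 33], [159, 45], [172, 53], [146, 203], [69, 189]] [[0.6031389195241409, 0.24275013743520577], [0.6183689198851634, 0.14133517278502666], [0.6142290262589083, 0.12383395815364914], [0.4220354652351586, 0.10943682532170852], [0.4072247522322546, 0.2155679353422137]]
[-160.5, 327.8, -0.4] [-0.0, 0.001, -0.011]
```

Request:
move_arm(
  plan=[
    {"grip": 0,"slide": [-160,325,0],"twist": [0,0,0]},
    {"grip": 0,"slide": [-160,325,0],"twist": [0,0,0]},
    {"grip": 0,"slide": [-160,325,0],"twist": [0,0,0]},
    {"grip": 0,"slide": [-160,325,0],"twist": [0,0,0]},
    {"grip": 0,"slide": [-160,325,0],"twist": [0,0,0]},
    {"grip": 0,"slide": [-160,325,0],"twist": [0,0,0]},
    {"grip": 0,"slide": [-160,325,0],"twist": [0,0,0]},
    {"grip": 0,"slide": [-160,325,0],"twist": [0,0,0]},
    {"grip": 0,"slide": [-160,325,0],"twist": [0,0,0]},
    {"grip": 0,"slide": [-160,325,0],"twist": [0,0,0]},
    {"grip": 0,"slide": [-160,325,0],"twist": [0,0,0]},
  ],
)

```text
time: 3.12
position: [0.4616, -0.3787, 0.3289]
eef_rot: [[0.947, 0.321, -0.001], [0.321, -0.947, 0.001], [-0.0, -0.002, -1.0]]
ft_force: [1.9, 0.9, 0.2]
finger_gap: 0.0917
grip_force: 0.0
```

Run:
```python
from h import *
import pickle
s=sense();i=grab_frame("wrist");pickle.dump((s,i),open("pics/w2.pkl","wb"))
cv2.imwrite("pics/w2.png",cv2.resize(i[:,:,::-1],(800,600)))
print(s["position"])
```

```text
[ 0.46160097 -0.37873782  0.32890489]
```

View pics/w2.png

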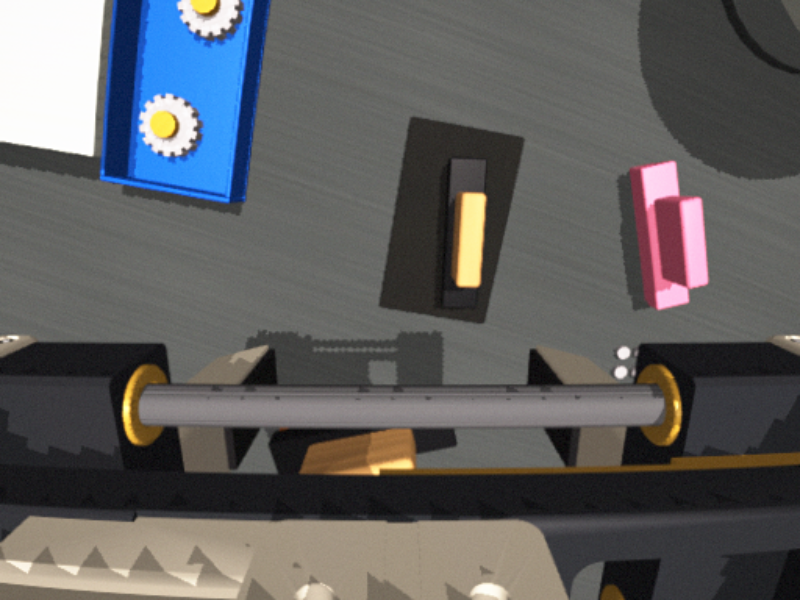

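Wrist view 2: the mat corners are at (412,117), (523,137), (484,322) and (380,305), and the wooden rib's top runs from (473,192) to (466,287). The large decoy scraper sits low, near (350,455), under the gripper.

Run:
```python
from h import *
import pickle
np.set_printoptions(precision=4,suppress=True)
s,i=pickle.load(open("pics/w2.pkl","rb"));W=cam("wrist",s)
def rep(q,z):
    X=plane(W,q,z)[:,:2];print(q.tolist() if hasattr(q,'tolist') else q,X.tolist(),"c",X.mean(0),[(round(float(np.linalg.norm(X[k]-X[k-1])),4),round(float(np.degrees(np.arctan2(*(X[k]-X[k-1])[[1,0]]))),1)) for k in range(len(X))])
q=quad(big(mask(i,(8,60,150),(25,200,255),(280,115,320,190))));rep(q,.078)
m=cv2.minAreaRect(big(mask(i,(8,60,150),(25,200,255),(280,115,320,190))));rep(cv2.boxPoints(m),.078)
rep(np.array([(412,117),(523,137),(484,322),(380,305)])*.64,.004)
m=mask(i,(0,0,0),(179,255,40),(235,65,345,212));c=big(m);rep(quad(c),.004)
s1,i1=pickle.load(open("pics/w1.pkl","rb"));W=cam("wrist",s1);rep(np.array([(220,88),(575,157),(524,360),(199,304)])*.64,.075)
S=cam("scene");print("can",plane(S,[(632*.64,515*.64)],0.0),"tape",plane(S,[(343*.64,470*.64)],0))
goto([((.43,-.44,.33),16)])
```

```text
[[308, 123], [307, 180], [294, 183], [296, 123]] [[0.5388947168743344, -0.4129255084437501], [0.47756074362094114, -0.4351073209872329], [0.46928860929095256, -0.42191511579201474], [0.5345113610863906, -0.400174294798299]] c [ 0.5051 -0.4175] [(0.0135, -71.0), (0.0652, -160.1), (0.0156, 122.1), (0.0688, 18.4)]
[[291.38525390625, 182.83657836914062], [295.17510986328125, 122.19844818115234], [311.05059814453125, 123.190673828125], [307.2607421875, 183.82879638671875]] [[0.46848520815608213, -0.41893846590310857], [0.5350366800799652, -0.39899404429561214], [0.539817636216104, -0.4162459718042524], [0.4733748674425575, -0.4370438817688953]] c [ 0.5042 -0.4178] [(0.0188, 105.1), (0.0695, 16.7), (0.0179, -74.5), (0.0696, -162.6)]
[[263.68, 74.88], [334.72, 87.68], [309.76, 206.08], [243.20000000000002, 195.20000000000002]] [[0.5812773570782421, -0.3473565715533767], [0.5968797263878786, -0.44228017473318776], [0.43234254102833936, -0.4695087787284638], [0.41681646126791744, -0.3726682480793739]] c [ 0.5068 -0.408 ] [(0.1664, 8.7), (0.0962, -80.7), (0.1668, -170.6), (0.0981, 99.1)]
[[295, 100], [304, 197], [283, 198], [281, 113]] [[0.5644482067358186, -0.39753538126399096], [0.44242779147300193, -0.4566419290645211], [0.431283496042107, -0.42838920428873445], [0.5423374198771002, -0.38547065057406554]] c [ 0.4951 -0.417 ] [(0.0252, -28.6), (0.1356, -154.2), (0.0304, 111.5), (0.1191, 21.1)]
[[140.8, 56.32], [368.0, 100.48], [335.36, 230.4], [127.36, 194.56]] [[0.5969330725292044, 0.1449211391487526], [0.6316912895262772, -0.10933849916527139], [0.4757796673332197, -0.132169587736401], [0.43897162285071073, 0.12395097143085271]] c [0.5358 0.0068] [(0.1593, 7.6), (0.2566, -82.2), (0.1576, -171.7), (0.2588, 98.2)]
can [[0.4742 0.3854 0.    ]] tape [[ 0.7652  0.0816 -0.    ]]
[-50.5, 48.9, -0.8] [-0.002, 0.0, 0.049]
```

Request:
move_arm(
  plan=[
    {"grip": 0,"slide": [-40,50,75],"twist": [0,0,0.04]},
    {"grip": 0,"slide": [-40,50,75],"twist": [0,0,0.04]},
    {"grip": 0,"slide": [-40,50,75],"twist": [0,0,0.04]},
    {"grip": 0,"slide": [-40,50,75],"twist": [0,0,0.04]},
    {"grip": 0,"slide": [-40,50,75],"twist": [0,0,0.04]},
  ],
)

```text
time: 3.58
position: [0.4411, -0.4365, 0.2552]
eef_rot: [[0.959, 0.285, -0.0], [0.285, -0.959, 0.001], [0.0, -0.001, -1.0]]
ft_force: [0.5, -0.4, -0.1]
finger_gap: 0.092
grip_force: 0.0
```

Run:
```python
from h import *
import pickle
np.set_printoptions(precision=4,suppress=True)
s=sense();i=grab_frame("wrist");pickle.dump((s,i),open("pics/w3.pkl","wb"))
s2,i2=pickle.load(open("pics/w2.pkl","rb"))
def box(i,b):
    c=big(mask(i,(8,60,150),(25,200,255),b));r=cv2.minAreaRect(c);q=cv2.boxPoints(r);return q[np.argsort(q[:,1])],r
A,_=box(i2,(280,115,320,190));m=mask(i,(8,60,150),(25,200,255),(200,60,380,215));print(cv2.boundingRect(m))
B,r=box(i,(200,60,380,215));print(B.tolist(),r)
A2=np.r_[A[:2][np.argsort(A[:2,0])],A[2:][np.argsort(A[2:,0])]];B2=np.r_[B[:2][np.argsort(B[:2,0])],B[2:][np.argsort(B[2:,0])]]
X,g=tri(cam("wrist",s2),A2,cam("wrist",s),B2);print(X,X.mean(0),g)
P=plane(cam("wrist",s),B2,.078);print(P,P.mean(0))
for a,b in((0,2),(1,3)):print(np.degrees(np.arctan2(*(P[a]-P[b])[[1,0]])))
goto([((.504,-.418,.18),17),((.504,-.418,.108),17)],s)
```

```text
(247, 79, 22, 82)
[[247.0, 79.0], [268.0, 79.0], [268.0, 160.0], [247.0, 160.0]] ((257.5, 119.5), (81.0, 21.0), 90.0)
[[ 0.5353 -0.3996  0.0727]
 [ 0.5402 -0.4171  0.0736]
 [ 0.4678 -0.4194  0.0751]
 [ 0.4729 -0.4377  0.0749]] [ 0.5041 -0.4185  0.0741] [0.0002 0.0005 0.0004 0.0001]
[[ 0.5348 -0.4     0.078 ]
 [ 0.5399 -0.4172  0.078 ]
 [ 0.468  -0.4194  0.078 ]
 [ 0.4734 -0.4375  0.078 ]] [ 0.504  -0.4185  0.078 ]
16.106116394193286
16.960133297064974
[65.6, 0.2, 75.2] [-0.001, -0.0, -0.008]
[65.6, 0.3, 147.2] [-0.001, -0.0, -0.008]
```

Request:
move_arm(
  plan=[
    {"grip": 0,"slide": [41,0,0],"twist": [0,0,0]},
    {"grip": 0,"slide": [66,0,30],"twist": [0,0,0]},
    {"grip": 0,"slide": [66,0,70],"twist": [0,0,0]},
    {"grip": 0,"slide": [66,0,110],"twist": [0,0,0]},
    {"grip": 0,"slide": [66,0,135],"twist": [0,0,0]},
    {"grip": 0,"slide": [66,0,146],"twist": [0,0,0]},
    {"grip": 0,"slide": [66,0,146],"twist": [0,0,0]},
    {"grip": 1,"slide": [66,0,146],"twist": [0,0,0]},
    {"grip": 1,"slide": [66,0,146],"twist": [0,0,0]},
    {"grip": 1,"slide": [66,0,146],"twist": [0,0,0]},
    {"grip": 1,"slide": [66,0,146],"twist": [0,0,0]},
    {"grip": 1,"slide": [66,0,146],"twist": [0,0,0]},
  ],
)

```text
time: 4.63
position: [0.5041, -0.4194, 0.1104]
eef_rot: [[0.959, 0.284, 0.002], [0.284, -0.959, -0.001], [0.001, 0.002, -1.0]]
ft_force: [0.1, 0.1, 0.8]
finger_gap: 0.0629
grip_force: 0.0
```

Request:
move_arm(
  plan=[
    {"grip": 1,"slide": [0,0,0],"twist": [0,0,0]},
    {"grip": 1,"slide": [0,0,0],"twist": [0,0,0]},
    {"grip": 1,"slide": [0,0,0],"twist": [0,0,0]},
    {"grip": 1,"slide": [0,0,0],"twist": [0,0,0]},
    {"grip": 1,"slide": [0,0,0],"twist": [0,0,0]},
    {"grip": 1,"slide": [0,0,0],"twist": [0,0,0]},
    {"grip": 1,"slide": [0,0,0],"twist": [0,0,0]},
    {"grip": 1,"slide": [0,0,0],"twist": [0,0,0]},
    {"grip": 1,"slide": [0,0,0],"twist": [0,0,0]},
    {"grip": 1,"slide": [0,0,0],"twist": [0,0,0]},
  ],
)

```text
time: 5.47
position: [0.5038, -0.4188, 0.1087]
eef_rot: [[0.959, 0.284, -0.0], [0.284, -0.959, 0.0], [-0.0, -0.0, -1.0]]
ft_force: [-0.0, 0.6, -1.1]
finger_gap: 0.018
grip_force: 30.0
```

Run:
```python
from h import *
goto([((.504,-.419,.23),16.5),((.5506,-.105,.23),8),((.5506,-.105,.195),8)])
```

```text
[0.2, 0.2, -121.3] [-0.0, 0.0, -0.0]
[134.0, -287.7, -121.2] [-0.0, 0.0, 0.148]
[134.0, -287.7, -86.2] [-0.0, 0.0, 0.148]
```

Request:
move_arm(
  plan=[
    {"grip": 1,"slide": [0,0,-20],"twist": [0,0,0]},
    {"grip": 1,"slide": [0,0,-60],"twist": [0,0,0]},
    {"grip": 1,"slide": [0,0,-100],"twist": [0,0,0]},
    {"grip": 1,"slide": [15,-32,-120],"twist": [0,0,0.02]},
    {"grip": 1,"slide": [32,-69,-120],"twist": [0,0,0.05]},
    {"grip": 1,"slide": [49,-105,-120],"twist": [0,0,0.07]},
    {"grip": 1,"slide": [66,-141,-120],"twist": [0,0,0.09]},
    {"grip": 1,"slide": [83,-177,-120],"twist": [0,0,0.11]},
    {"grip": 1,"slide": [99,-213,-120],"twist": [0,0,0.13]},
    {"grip": 1,"slide": [116,-249,-120],"twist": [0,0,0.148]},
    {"grip": 1,"slide": [128,-275,-120],"twist": [0,0,0.148]},
    {"grip": 1,"slide": [134,-288,-120],"twist": [0,0,0.148]},
  ],
)

```text
time: 6.47
position: [0.5505, -0.1009, 0.229]
eef_rot: [[0.99, 0.142, -0.0], [0.142, -0.99, 0.001], [-0.0, -0.001, -1.0]]
ft_force: [-0.1, -0.2, -1.1]
finger_gap: 0.0179
grip_force: 30.0
```

Request:
move_arm(
  plan=[
    {"grip": 1,"slide": [0,0,0],"twist": [0,0,0]},
    {"grip": 1,"slide": [0,0,0],"twist": [0,0,0]},
    {"grip": 1,"slide": [0,0,0],"twist": [0,0,0]},
  ],
)

```text
time: 6.72
position: [0.5505, -0.1054, 0.2289]
eef_rot: [[0.99, 0.139, -0.0], [0.139, -0.99, -0.0], [-0.0, 0.0, -1.0]]
ft_force: [0.3, 0.2, -2.7]
finger_gap: 0.0181
grip_force: 30.0
```

Run:
```python
from h import *
s=sense();print(s["ft_force"],s["position"]);i=grab_frame("side");j=grab_frame("scene")
np.save("pics/side1.npy",i);np.save("pics/scene1.npy",j)
W=np.hstack([cv2.resize(j[140:290,180:380],(400,300),interpolation=2),cv2.resize(i[110:260,160:360],(400,300),interpolation=2)])
cv2.imwrite("pics/c2.png",W[:,:,::-1]);goto([((.5506,-.105,.195),8)],s)
```

```text
[ 0.33202529  0.21610152 -2.69692914] [ 0.55049997 -0.10540612  0.2288883 ]
[0.2, -0.4, 33.9] [0.0, 0.0, 0.0]
```

View pics/c2.png

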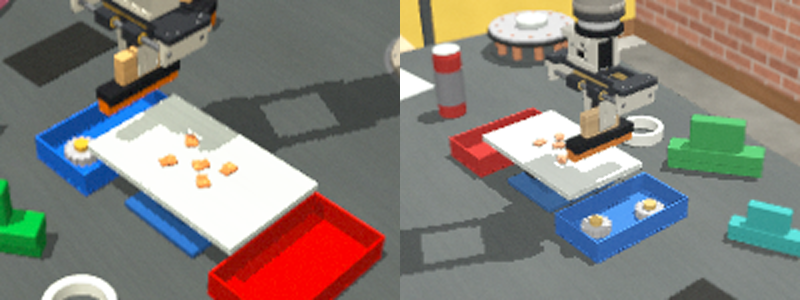

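The picture shows the scraper held level over the blue end of the plate, clear of the gears and chips. I'll descend now, feeling for the plate.

Request:
move_arm(
  plan=[
    {"grip": 1,"slide": [0,0,20],"twist": [0,0,0]},
    {"grip": 1,"slide": [0,0,34],"twist": [0,0,0]},
    {"grip": 1,"slide": [0,0,40],"twist": [0,0,0]},
    {"grip": 1,"slide": [0,0,43],"twist": [0,0,0]},
    {"grip": 1,"slide": [0,0,43],"twist": [0,0,0]},
    {"grip": 1,"slide": [0,0,43],"twist": [0,0,0]},
  ],
)

```text
time: 7.32
position: [0.5509, -0.1052, 0.1865]
eef_rot: [[0.99, 0.139, 0.001], [0.139, -0.99, -0.0], [0.001, 0.0, -1.0]]
ft_force: [0.1, -0.7, -1.4]
finger_gap: 0.0177
grip_force: 30.0
```

```bash
cat > f.py <<'E'
from h import *
F=[];P=[];T=[]
for k in range(4):
    grab_frame("wrist");s=sense();F.append(s["ft_force"]);P.append(s["position"]);T.append(s["torque"])
p=np.mean(P,0);F=np.array(F);y=(p[:2]-[.535,.006])@[-.139,.990];x=(p[:2]-[.535,.006])@[.990,.139]
print("t",round(s["time"],2),"F",F.mean(0).round(2),"sd",F.std(0).round(2),"T",np.mean(T,0).round(2),"fx,fy",x.round(4),y.round(4),"lipz",(p[2]-.1047).round(4))
E
python3 f.py
```

```text
t 7.52 F [-0.78 -0.03 -1.52] sd [0.84 0.37 0.61] T [-0.06  0.16  0.  ] fx,fy 0.0003 -0.1121 lipz 0.0821
```

Request:
move_arm(
  plan=[
    {"grip": 1,"slide": [0,0,1],"twist": [0,0,0]},
    {"grip": 1,"slide": [0,0,2],"twist": [0,0,0]},
    {"grip": 1,"slide": [0,0,3],"twist": [0,0,0]},
    {"grip": 1,"slide": [0,0,3],"twist": [0,0,0]},
  ],
)

```text
time: 7.85
position: [0.5505, -0.1047, 0.1827]
eef_rot: [[0.99, 0.139, -0.0], [0.139, -0.99, 0.0], [-0.0, -0.0, -1.0]]
ft_force: [0.5, -0.3, -2.6]
finger_gap: 0.0182
grip_force: 30.0
```

Request:
move_arm(
  plan=[
    {"grip": 1,"slide": [0,0,1],"twist": [0,0,0]},
    {"grip": 1,"slide": [0,0,2],"twist": [0,0,0]},
    {"grip": 1,"slide": [0,0,2],"twist": [0,0,0]},
    {"grip": 1,"slide": [0,0,2],"twist": [0,0,0]},
  ],
)

```text
time: 8.18
position: [0.5505, -0.1047, 0.1808]
eef_rot: [[0.99, 0.139, -0.0], [0.139, -0.99, 0.0], [-0.0, -0.0, -1.0]]
ft_force: [-0.2, -0.5, -1.8]
finger_gap: 0.018
grip_force: 30.0
```

```bash
python3 f.py
```

```text
t 8.38 F [ 0.1   0.24 -1.43] sd [0.49 0.35 0.53] T [-0.05  0.14 -0.  ] fx,fy 0.0 -0.1118 lipz 0.0763
```

Request:
move_arm(
  plan=[
    {"grip": 1,"slide": [0,0,1],"twist": [0,0,0]},
    {"grip": 1,"slide": [0,0,2],"twist": [0,0,0]},
    {"grip": 1,"slide": [0,0,2],"twist": [0,0,0]},
    {"grip": 1,"slide": [0,0,2],"twist": [0,0,0]},
  ],
)

```text
time: 8.72
position: [0.5505, -0.1047, 0.1789]
eef_rot: [[0.99, 0.139, -0.0], [0.139, -0.99, 0.0], [-0.0, -0.0, -1.0]]
ft_force: [-0.5, -0.1, -1.3]
finger_gap: 0.0178
grip_force: 30.0
```

```bash
python3 f.py
```

```text
t 8.92 F [ 0.38  0.02 -1.72] sd [0.37 0.35 0.45] T [-0.07  0.14  0.  ] fx,fy 0.0 -0.1118 lipz 0.0742
```

Request:
move_arm(
  plan=[
    {"grip": 1,"slide": [0,0,1],"twist": [0,0,0]},
    {"grip": 1,"slide": [0,0,2],"twist": [0,0,0]},
    {"grip": 1,"slide": [0,0,2],"twist": [0,0,0]},
    {"grip": 1,"slide": [0,0,2],"twist": [0,0,0]},
  ],
)

```text
time: 9.25
position: [0.5507, -0.1048, 0.1773]
eef_rot: [[0.99, 0.139, 0.001], [0.139, -0.99, -0.0], [0.001, 0.0, -1.0]]
ft_force: [-1.0, 0.8, 2.6]
finger_gap: 0.0177
grip_force: 30.0
```

```bash
python3 f.py
```

```text
t 9.45 F [-0.99  0.33  2.62] sd [0.55 0.51 0.36] T [ 0.01  0.3  -0.01] fx,fy 0.0001 -0.1119 lipz 0.0726
```

Contact found: about 4.3 N on the plate with the lip at about z 0.0735, so the slope is roughly +0.012. I'll drag in short steps and watch the force.

Request:
move_arm(
  plan=[
    {"grip": 1,"slide": [0,-3,0],"twist": [0,0,0]},
    {"grip": 1,"slide": [0,-6,-0.1],"twist": [0,0,0]},
    {"grip": 1,"slide": [0,-9,-0.1],"twist": [0,0,0]},
    {"grip": 1,"slide": [0,-12,-0.1],"twist": [0,0,0]},
    {"grip": 1,"slide": [0,-15,-0.2],"twist": [0,0,0]},
    {"grip": 1,"slide": [0,-18,-0.2],"twist": [0,0,0]},
    {"grip": 1,"slide": [0,-20,-0.2],"twist": [0,0,0]},
  ],
)

```text
time: 10.03
position: [0.5478, -0.0846, 0.1772]
eef_rot: [[0.99, 0.14, 0.0], [0.14, -0.99, -0.0], [0.0, 0.0, -1.0]]
ft_force: [0.5, -2.9, 3.7]
finger_gap: 0.0181
grip_force: 30.0
```

```bash
python3 f.py
```

```text
t 10.23 F [ 0.53 -0.85  3.36] sd [0.34 0.97 0.33] T [-0.16  0.03 -0.03] fx,fy 0.0001 -0.0913 lipz 0.0725
```

Request:
move_arm(
  plan=[
    {"grip": 1,"slide": [0,-3,-0.3],"twist": [0,0,0]},
    {"grip": 1,"slide": [0,-6,-0.4],"twist": [0,0,0]},
    {"grip": 1,"slide": [0,-9,-0.5],"twist": [0,0,0]},
    {"grip": 1,"slide": [0,-12,-0.6],"twist": [0,0,0]},
    {"grip": 1,"slide": [0,-15,-0.7],"twist": [0,0,0]},
    {"grip": 1,"slide": [0,-18,-0.7],"twist": [0,0,0]},
    {"grip": 1,"slide": [0,-20,-0.8],"twist": [0,0,0]},
  ],
)

```text
time: 10.82
position: [0.5449, -0.0647, 0.1779]
eef_rot: [[0.99, 0.14, -0.0], [0.14, -0.99, 0.0], [-0.0, -0.0, -1.0]]
ft_force: [-0.2, -3.0, 2.8]
finger_gap: 0.0179
grip_force: 30.0
```

```bash
python3 f.py
```

```text
t 11.02 F [0.18 0.37 2.58] sd [0.75 0.94 0.57] T [-0.06  0.1   0.03] fx,fy -0.0001 -0.0712 lipz 0.0732
```

Request:
move_arm(
  plan=[
    {"grip": 1,"slide": [0,-3,0],"twist": [0,0,0]},
    {"grip": 1,"slide": [0,-6,-0.1],"twist": [0,0,0]},
    {"grip": 1,"slide": [0,-9,-0.1],"twist": [0,0,0]},
    {"grip": 1,"slide": [0,-12,-0.2],"twist": [0,0,0]},
    {"grip": 1,"slide": [0,-15,-0.2],"twist": [0,0,0]},
    {"grip": 1,"slide": [0,-18,-0.3],"twist": [0,0,0]},
    {"grip": 1,"slide": [0,-21,-0.3],"twist": [0,0,0]},
    {"grip": 1,"slide": [0,-24,-0.4],"twist": [0,0,0]},
  ],
)

```text
time: 11.68
position: [0.5416, -0.0411, 0.1783]
eef_rot: [[0.99, 0.139, -0.0], [0.139, -0.99, 0.0], [-0.0, -0.0, -1.0]]
ft_force: [0.3, -2.3, 2.4]
finger_gap: 0.0177
grip_force: 30.0
```

```bash
python3 f.py
```

```text
t 11.88 F [-0.22 -0.28  2.55] sd [0.71 0.82 0.4 ] T [-0.03  0.08 -0.01] fx,fy -0.0 -0.0471 lipz 0.0736
```

Request:
move_arm(
  plan=[
    {"grip": 1,"slide": [0,-3,-0.1],"twist": [0,0,0]},
    {"grip": 1,"slide": [0,-6,-0.1],"twist": [0,0,0]},
    {"grip": 1,"slide": [0,-9,-0.1],"twist": [0,0,0]},
    {"grip": 1,"slide": [0,-12,-0.2],"twist": [0,0,0]},
    {"grip": 1,"slide": [0,-15,-0.2],"twist": [0,0,0]},
    {"grip": 1,"slide": [0,-18,-0.3],"twist": [0,0,0]},
    {"grip": 1,"slide": [0,-21,-0.3],"twist": [0,0,0]},
    {"grip": 1,"slide": [0,-24,-0.4],"twist": [0,0,0]},
    {"grip": 1,"slide": [0,-27,-0.4],"twist": [0,0,0]},
    {"grip": 1,"slide": [0,-30,-0.5],"twist": [0,0,0]},
  ],
)

```text
time: 12.72
position: [0.5374, -0.0114, 0.1789]
eef_rot: [[0.99, 0.139, -0.0], [0.139, -0.99, 0.0], [-0.0, -0.0, -1.0]]
ft_force: [0.9, -2.0, 1.7]
finger_gap: 0.0178
grip_force: 30.0
```

```bash
python3 f.py
```

```text
t 12.92 F [0.27 0.05 2.17] sd [0.19 1.1  0.22] T [-0.08  0.11 -0.01] fx,fy -0.0 -0.0171 lipz 0.0741
```

Request:
move_arm(
  plan=[
    {"grip": 1,"slide": [0,-3,0.1],"twist": [0,0,0]},
    {"grip": 1,"slide": [0,-6,0.1],"twist": [0,0,0]},
    {"grip": 1,"slide": [0,-9,0.1],"twist": [0,0,0]},
    {"grip": 1,"slide": [0,-12,0],"twist": [0,0,0]},
    {"grip": 1,"slide": [0,-15,0],"twist": [0,0,0]},
    {"grip": 1,"slide": [0,-18,-0.1],"twist": [0,0,0]},
    {"grip": 1,"slide": [0,-21,-0.1],"twist": [0,0,0]},
    {"grip": 1,"slide": [0,-24,-0.2],"twist": [0,0,0]},
    {"grip": 1,"slide": [0,-27,-0.2],"twist": [0,0,0]},
    {"grip": 1,"slide": [0,-30,-0.2],"twist": [0,0,0]},
  ],
)

```text
time: 13.75
position: [0.5332, 0.0183, 0.1791]
eef_rot: [[0.99, 0.139, 0.0], [0.139, -0.99, 0.0], [0.0, -0.0, -1.0]]
ft_force: [1.0, -2.5, 3.3]
finger_gap: 0.0178
grip_force: 30.0
```

```bash
python3 f.py
```

```text
t 13.95 F [ 0.23 -0.24  2.56] sd [0.51 1.28 0.42] T [-0.08  0.11 -0.02] fx,fy -0.0001 0.0129 lipz 0.0743
```

Request:
move_arm(
  plan=[
    {"grip": 1,"slide": [0,-3,0],"twist": [0,0,0]},
    {"grip": 1,"slide": [0,-6,-0.1],"twist": [0,0,0]},
    {"grip": 1,"slide": [0,-9,-0.1],"twist": [0,0,0]},
    {"grip": 1,"slide": [0,-12,-0.1],"twist": [0,0,0]},
    {"grip": 1,"slide": [0,-15,-0.2],"twist": [0,0,0]},
    {"grip": 1,"slide": [0,-18,-0.2],"twist": [0,0,0]},
    {"grip": 1,"slide": [0,-21,-0.3],"twist": [0,0,0]},
    {"grip": 1,"slide": [0,-24,-0.3],"twist": [0,0,0]},
    {"grip": 1,"slide": [0,-27,-0.3],"twist": [0,0,0]},
    {"grip": 1,"slide": [0,-30,-0.4],"twist": [0,0,0]},
  ],
)

```text
time: 14.78
position: [0.529, 0.048, 0.1794]
eef_rot: [[0.99, 0.139, -0.0], [0.139, -0.99, 0.0], [-0.0, -0.0, -1.0]]
ft_force: [0.2, -3.1, 3.3]
finger_gap: 0.018
grip_force: 30.0
```

```bash
cat >> f.py <<'E'
import sys
if len(sys.argv)>1:
    j=grab_frame("scene");i=grab_frame("side")
    W=np.hstack([cv2.resize(j[165:315,190:390],(400,300),interpolation=2),cv2.resize(i[110:260,160:360],(400,300),interpolation=2)])
    cv2.imwrite(sys.argv[1],W[:,:,::-1])
E
python3 f.py pics/c3.png
```

```text
t 14.98 F [ 0.3  -0.43  2.79] sd [0.39 0.92 0.43] T [-0.1   0.09  0.01] fx,fy -0.0001 0.0428 lipz 0.0748
```

View pics/c3.png

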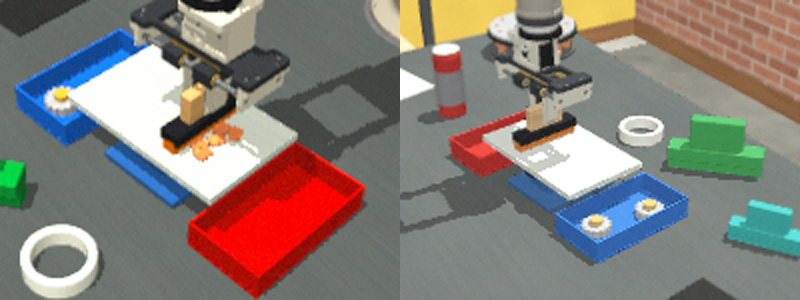

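All five chips ride ahead of the lip at about (215,140) in the left half, and none are behind it. I'll continue.

Request:
move_arm(
  plan=[
    {"grip": 1,"slide": [0,-3,0],"twist": [0,0,0]},
    {"grip": 1,"slide": [0,-6,-0.1],"twist": [0,0,0]},
    {"grip": 1,"slide": [0,-9,-0.1],"twist": [0,0,0]},
    {"grip": 1,"slide": [0,-12,-0.2],"twist": [0,0,0]},
    {"grip": 1,"slide": [0,-15,-0.2],"twist": [0,0,0]},
    {"grip": 1,"slide": [0,-18,-0.3],"twist": [0,0,0]},
    {"grip": 1,"slide": [0,-21,-0.3],"twist": [0,0,0]},
    {"grip": 1,"slide": [0,-24,-0.4],"twist": [0,0,0]},
    {"grip": 1,"slide": [0,-27,-0.4],"twist": [0,0,0]},
    {"grip": 1,"slide": [0,-30,-0.4],"twist": [0,0,0]},
  ],
)

```text
time: 15.92
position: [0.5249, 0.0778, 0.1799]
eef_rot: [[0.99, 0.139, 0.0], [0.139, -0.99, 0.0], [0.0, -0.0, -1.0]]
ft_force: [1.2, -3.7, 3.3]
finger_gap: 0.0179
grip_force: 30.0
```

```bash
python3 f.py
```

```text
t 16.12 F [ 0.14 -0.05  3.  ] sd [0.53 1.21 0.17] T [-0.08  0.12 -0.01] fx,fy -0.0001 0.0728 lipz 0.0752
```

Request:
move_arm(
  plan=[
    {"grip": 1,"slide": [0,-3,-0.1],"twist": [0,0,0]},
    {"grip": 1,"slide": [0,-6,-0.2],"twist": [0,0,0]},
    {"grip": 1,"slide": [0,-9,-0.2],"twist": [0,0,0]},
    {"grip": 1,"slide": [0,-12,-0.3],"twist": [0,0,0]},
    {"grip": 1,"slide": [0,-15,-0.3],"twist": [0,0,0]},
    {"grip": 1,"slide": [0,-18,-0.4],"twist": [0,0,0]},
    {"grip": 1,"slide": [0,-21,-0.4],"twist": [0,0,0]},
    {"grip": 1,"slide": [0,-24,-0.5],"twist": [0,0,0]},
    {"grip": 1,"slide": [0,-27,-0.5],"twist": [0,0,0]},
    {"grip": 1,"slide": [0,-30,-0.6],"twist": [0,0,0]},
  ],
)

```text
time: 16.95
position: [0.5207, 0.1075, 0.1804]
eef_rot: [[0.99, 0.139, -0.0], [0.139, -0.99, 0.0], [-0.0, -0.0, -1.0]]
ft_force: [0.3, -3.6, 2.3]
finger_gap: 0.0178
grip_force: 30.0
```

```bash
python3 f.py
```

```text
t 17.15 F [-0.14 -0.04  3.03] sd [0.25 0.47 0.16] T [-0.05  0.14 -0.01] fx,fy -0.0001 0.1029 lipz 0.0758
```

Request:
move_arm(
  plan=[
    {"grip": 1,"slide": [0,-3,0],"twist": [0,0,0]},
    {"grip": 1,"slide": [0,-6,-0.1],"twist": [0,0,0]},
    {"grip": 1,"slide": [0,-9,-0.2],"twist": [0,0,0]},
    {"grip": 1,"slide": [0,-12,-0.2],"twist": [0,0,0]},
    {"grip": 1,"slide": [0,-15,-0.3],"twist": [0,0,0]},
    {"grip": 1,"slide": [0,-18,-0.3],"twist": [0,0,0]},
    {"grip": 1,"slide": [0,-21,-0.4],"twist": [0,0,0]},
    {"grip": 1,"slide": [0,-24,-0.4],"twist": [0,0,0]},
    {"grip": 1,"slide": [0,-27,-0.5],"twist": [0,0,0]},
    {"grip": 1,"slide": [0,-30,-0.5],"twist": [0,0,0]},
    {"grip": 1,"slide": [0,-33,-0.6],"twist": [0,0,0]},
    {"grip": 1,"slide": [0,-36,-0.6],"twist": [0,0,0]},
  ],
)

```text
time: 18.15
position: [0.5157, 0.1431, 0.1811]
eef_rot: [[0.99, 0.139, -0.0], [0.139, -0.99, 0.0], [-0.0, -0.0, -1.0]]
ft_force: [-0.0, -1.9, 2.6]
finger_gap: 0.018
grip_force: 30.0
```

```bash
python3 f.py pics/c4.png
```

```text
t 18.35 F [0.04 0.42 2.12] sd [0.37 0.75 0.45] T [0.03 0.14 0.01] fx,fy -0.0001 0.1388 lipz 0.0763
```

View pics/c4.png

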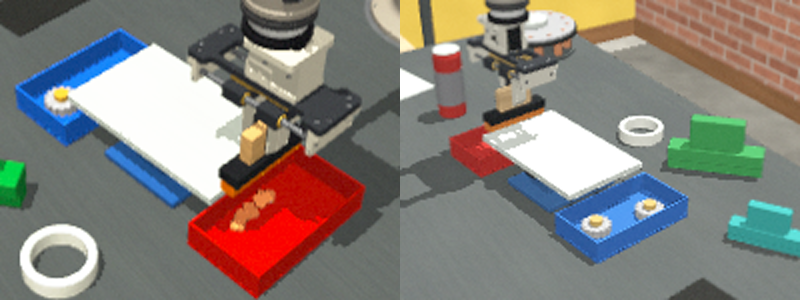

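The chips have dropped into the red tray at about (250,210) in the left half, and the plate looks bare. I'll lift, go back to the mat, and count the chips on the way.

Run:
```python
from h import *
goto([((.5157,.1434,.236),8),((.5068,-.408,.236),9),((.5068,-.408,.13),9)])
```

```text
[0.1, -0.2, -54.9] [-0.001, -0.0, -0.0]
[-85.4, 544.6, -55.6] [-0.001, -0.0, -0.017]
[-85.4, 544.8, 50.4] [-0.001, -0.0, -0.017]
```

Request:
move_arm(
  plan=[
    {"grip": 1,"slide": [0,0,-15],"twist": [0,0,0]},
    {"grip": 1,"slide": [0,0,-45],"twist": [0,0,0]},
    {"grip": 1,"slide": [0,5,-55],"twist": [0,0,0]},
    {"grip": 1,"slide": [-5,35,-55],"twist": [0,0,0]},
    {"grip": 1,"slide": [-12,75,-55],"twist": [0,0,0]},
    {"grip": 1,"slide": [-18,115,-55],"twist": [0,0,0]},
    {"grip": 1,"slide": [-24,155,-55],"twist": [0,0,0]},
    {"grip": 1,"slide": [-31,195,-55],"twist": [0,0,0]},
    {"grip": 1,"slide": [-37,235,-55],"twist": [0,0,0]},
    {"grip": 1,"slide": [-43,275,-55],"twist": [0,0,0]},
    {"grip": 1,"slide": [-49,315,-55],"twist": [0,0,0]},
    {"grip": 1,"slide": [-54,340,-55],"twist": [0,0,0]},
  ],
)

```text
time: 19.45
position: [0.5089, -0.2055, 0.2353]
eef_rot: [[0.991, 0.137, -0.0], [0.137, -0.991, -0.001], [-0.0, 0.001, -1.0]]
ft_force: [0.1, 1.2, -2.0]
finger_gap: 0.0179
grip_force: 30.0
```

Run:
```python
from h import *
import pickle
j=grab_frame("scene")
cv2.imwrite("pics/c5.png",cv2.resize(j[215:315,270:390],(720,600),interpolation=2)[:,:,::-1])
goto([((.5068,-.408,.236),9),((.5068,-.408,.13),9),((.5068,-.408,.110),9)])
```

```text
[-28.8, 197.1, -0.1] [0.003, 0.0, -0.022]
[-28.8, 196.8, 105.9] [0.003, 0.0, -0.022]
[-28.8, 196.7, 125.9] [0.003, 0.0, -0.022]
```

View pics/c5.png

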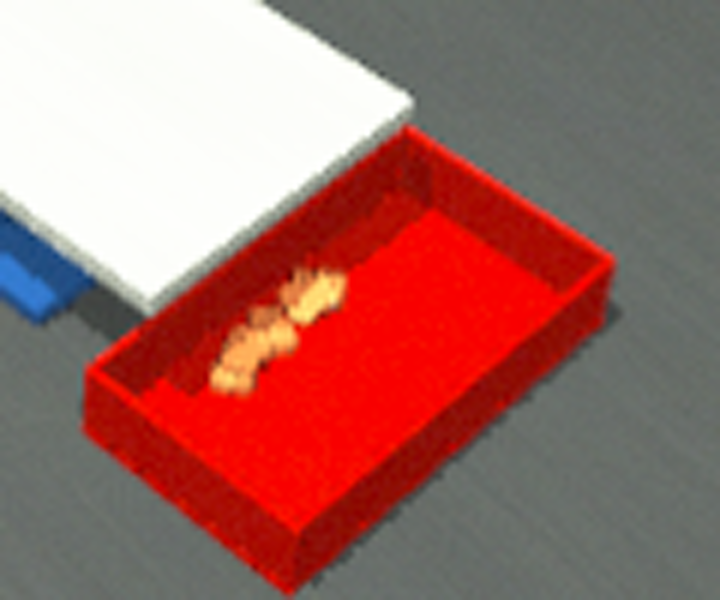

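The plate is bare and the chips lie in a cluster on the tray floor at about (270,335), under the plate's edge. Next I'll put the scraper back.

Request:
move_arm(
  plan=[
    {"grip": 1,"slide": [-6,40,0],"twist": [0,0,0]},
    {"grip": 1,"slide": [-12,80,0],"twist": [0,0,-0.02]},
    {"grip": 1,"slide": [-18,120,0],"twist": [0,0,-0.02]},
    {"grip": 1,"slide": [-23,160,0],"twist": [0,0,-0.02]},
    {"grip": 1,"slide": [-28,190,10],"twist": [0,0,-0.02]},
    {"grip": 1,"slide": [-28,197,45],"twist": [0,0,-0.02]},
    {"grip": 1,"slide": [-28,197,80],"twist": [0,0,-0.02]},
    {"grip": 1,"slide": [-28,197,105],"twist": [0,0,-0.02]},
    {"grip": 1,"slide": [-28,197,116],"twist": [0,0,-0.02]},
    {"grip": 1,"slide": [-28,197,121],"twist": [0,0,-0.02]},
    {"grip": 1,"slide": [-28,197,121],"twist": [0,0,-0.02]},
    {"grip": 1,"slide": [-28,197,121],"twist": [0,0,-0.02]},
  ],
)

```text
time: 20.5
position: [0.5101, -0.4008, 0.1165]
eef_rot: [[0.987, 0.159, 0.002], [0.16, -0.987, -0.002], [0.002, 0.002, -1.0]]
ft_force: [0.7, -0.4, -1.4]
finger_gap: 0.0183
grip_force: 30.0
```

```bash
python3 f.py
```

```text
t 20.7 F [ 0.19  0.22 -1.65] sd [0.3  0.08 0.26] T [-0.1   0.18  0.02] fx,fy -0.0812 -0.3993 lipz 0.0123
```

Request:
move_arm(
  plan=[
    {"grip": 1,"slide": [-2,4,3],"twist": [0,0,0]},
    {"grip": 1,"slide": [-2,5,6],"twist": [0,0,0]},
    {"grip": 1,"slide": [-2,5,7.5],"twist": [0,0,0]},
    {"grip": 1,"slide": [-2,5,7.5],"twist": [0,0,0]},
    {"grip": 1,"slide": [-2,5,7.5],"twist": [0,0,0]},
  ],
)

```text
time: 21.12
position: [0.5082, -0.4064, 0.1081]
eef_rot: [[0.987, 0.159, 0.001], [0.159, -0.987, -0.001], [0.0, 0.001, -1.0]]
ft_force: [-1.0, -1.7, 2.5]
finger_gap: 0.0177
grip_force: 30.0
```

```bash
python3 f.py
```

```text
t 21.32 F [-0.94 -1.94  2.2 ] sd [0.2  0.55 0.64] T [-0.48  0.35  0.  ] fx,fy -0.0838 -0.4043 lipz 0.0033
```

Request:
move_arm(
  plan=[
    {"grip": 1,"slide": [0,0,-0.5],"twist": [0,0,0]},
    {"grip": 0.85,"slide": [0,0,-0.5],"twist": [0,0,0]},
    {"grip": 0.7,"slide": [0,0,-0.5],"twist": [0,0,0]},
    {"grip": 0.3,"slide": [0,0,-0.5],"twist": [0,0,0]},
    {"grip": 0,"slide": [0,0,-0.5],"twist": [0,0,0]},
    {"grip": 0,"slide": [0,0,-0.5],"twist": [0,0,0]},
    {"grip": 0,"slide": [0,0,-0.5],"twist": [0,0,0]},
    {"grip": 0,"slide": [0,0,-0.5],"twist": [0,0,0]},
    {"grip": 0,"slide": [0,0,-0.5],"twist": [0,0,0]},
    {"grip": 0,"slide": [0,0,-0.5],"twist": [0,0,0]},
    {"grip": 0,"slide": [0,0,-0.5],"twist": [0,0,0]},
    {"grip": 0,"slide": [0,0,-0.5],"twist": [0,0,0]},
  ],
)

```text
time: 22.32
position: [0.5082, -0.4056, 0.108]
eef_rot: [[0.987, 0.159, 0.0], [0.159, -0.987, 0.0], [0.0, -0.0, -1.0]]
ft_force: [-0.1, -0.3, 1.1]
finger_gap: 0.0801
grip_force: 0.0
```

Request:
move_arm(
  plan=[
    {"grip": 0,"slide": [0,0,-20],"twist": [0,0,0]},
    {"grip": 0,"slide": [0,0,-60],"twist": [0,0,0]},
    {"grip": 0,"slide": [0,0,-100],"twist": [0,0,0]},
    {"grip": 0,"slide": [-20,0,-140],"twist": [0,0,0]},
    {"grip": 0,"slide": [-50,0,-170],"twist": [0,0,0]},
    {"grip": 0,"slide": [-60,0,-180],"twist": [0,0,0]},
    {"grip": 0,"slide": [-60,0,-180],"twist": [0,0,0]},
    {"grip": 0,"slide": [-60,0,-180],"twist": [0,0,0]},
    {"grip": 0,"slide": [-60,0,-180],"twist": [0,0,0]},
  ],
)

```text
time: 23.07
position: [0.4491, -0.4147, 0.2861]
eef_rot: [[0.987, 0.159, -0.001], [0.159, -0.987, 0.003], [-0.001, -0.003, -1.0]]
ft_force: [-0.7, -0.0, -0.7]
finger_gap: 0.0917
grip_force: 0.0
```

Run:
```python
from h import *
s=sense();w=grab_frame("wrist");j=grab_frame("scene");i=grab_frame("side");print(s["time"],s["position"],s["finger_gap"])
W=np.zeros((600,800,3),np.uint8)
W[:300,:400]=cv2.resize(w,(400,300));W[:300,400:]=cv2.resize(i[130:320,160:413],(400,300),interpolation=2);W[300:,:400]=cv2.resize(j[110:260,150:350],(400,300),interpolation=2);W[300:,400:]=cv2.resize(j[215:305,270:390],(400,300),interpolation=2)
cv2.imwrite("pics/c6.png",W[:,:,::-1])
c=big(mask(w,(8,60,150),(25,200,255),(180,50,400,212)));q=cv2.boxPoints(cv2.minAreaRect(c));X=plane(cam("wrist",s),q,.078);print(X.round(4).tolist(),X.mean(0))
```

```text
23.0667 [ 0.44909776 -0.4146513   0.28612831] 0.09167448045439683
[[0.5413, -0.3918, 0.078], [0.5442, -0.4098, 0.078], [0.4757, -0.4213, 0.078], [0.4727, -0.4024, 0.078]] [ 0.50848721 -0.40634792  0.078     ]
```

View pics/c6.png

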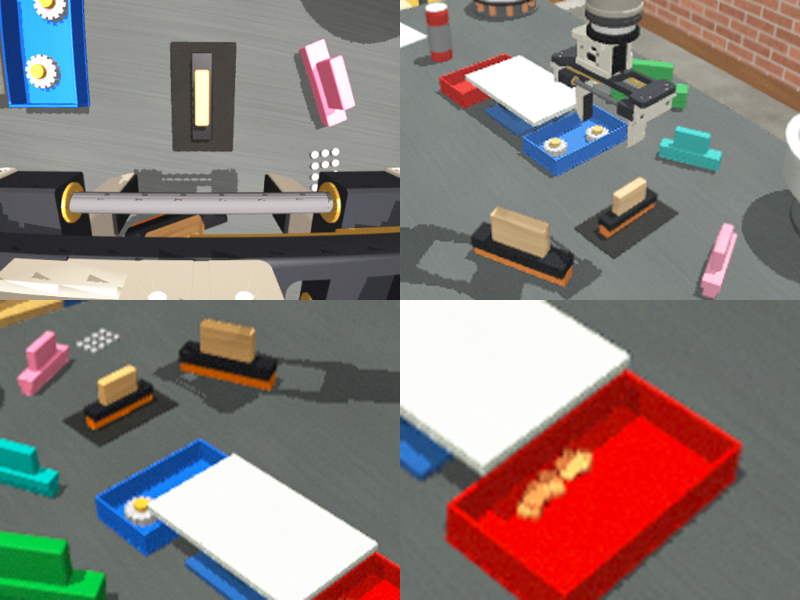

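The scraper stands upright in the middle of its mat, the plate is bare, and the gears are untouched. One last check of chip area and strays in numbers before handing in.

Run:
```python
from h import *
a=np.load("pics/scene0.npy");j=grab_frame("scene");S=cam("scene")
f=lambda im,b:mask(im,(7,90,110),(24,235,255),b)
print("before",cv2.countNonZero(f(a,(240,190,320,250))),"tray",cv2.countNonZero(f(j,(284,236,372,313))),"plate",cv2.countNonZero(f(j,(225,190,300,250))))
m=f(j,(284,236,372,313));c=np.argwhere(m)[:,::-1];X=plane(S,c,.008)
u=np.array([-.139,.990]);v=np.array([.990,.139]);d=X[:,:2]-[.5113,.1743]
print("tray x",(d@v).min(),(d@v).max(),"y",(d@u).min(),(d@u).max())
```

```text
before 191 tray 200 plate 0
tray x -0.0358555485042088 0.04926543973744419 y -0.04724725296249955 -0.019313839115907352
```

```bash
python3 -c "
from cell import *
print(close_job())"
```

```text
the job is handed in; nothing more can be done
None
```

I handed the job in at about 23 s of the 61 s: the plate is bare, the chips show in the red tray with an image area matching all five, the scraper stands upright on its mat, pressing force read about 4–5 N wherever I checked it, and nothing else was touched; the judge's verdict was not returned.

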